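# Check the hob discs with a surface probe and lay it balanced on its rest

### The arm

A 6-joint arm with a two-finger parallel gripper is mounted at the origin on a cart in front of the work surface, level with it; the furniture and walls round the work are solid. World frame = base frame: x ahead of the robot, y to its left, z up, the work surface at z = 0. Lengths are in m, angles in rad, forces in N, time in s.
With the tool pointing down it reaches from about 0.25 to 0.775 m from the base axis. Payload 4 kg.
Tool frame: the origin (TCP) lies at the very end of the fingers, on their centre line; the grasp point (between the pads) lies 19 mm behind it (robot.hold_point_z is the distance from the TCP to the grasp point, in m); z points along the fingers, y is the line along which they close (so a half turn about z gives the same grasp; the last joint's range is limited). The gripper opens to 94 mm and grips with 3 to 60 N. Pads are 16 mm wide; open, the fingers measure 119 mm over their backs; the gripper's body (75 mm by 177 mm) begins 78 mm behind the grasp point.
Start: joints at [-1.384, 0.087, 1.371, -0, 1.684, -0.103], TCP at [0.157, -0.527, 0.206] pointing down, gripper open.
Joint ranges: [-3.1, 3.1], [-0.76, 2.03], [0.27, 2.55], [-1.08, 4.22], [0.17, 2.65], [-2.57, 2.57]. Speed limits (rad/s): [2.79, 2.79, 3.14, 3.14, 3.14, 3.14].

### API

Orientations are given as [roll, pitch, yaw] about the fixed x, y, z axes, in that order (R = Rz(yaw) Ry(pitch) Rx(roll)).
In Python, from bench import robot gives the robot as it stands.
- The arm moves only by the tool carry_out, never from a script. Its argument "steps" is a list of rows, each a list of 3 entries, a list of its own where there are three numbers: the shift along the tool's x, y, z in m, then the turn about the tool's z in units of 10 degrees (1.0 is 10 degrees), then the closure, from -1 (fully open) to 1 (shut). In form: [[[tx, ty, tz], roll, jaw], ...]. A call has 1 to 10 rows; each row is the pose to reach, as a shift and turn from the pose commanded when the call began, along the tool's axes at that moment; what a row does not reach only later rows make up. A row lasts 1/8 s, in which the tool goes at most 62.5 mm and 10.7 degrees, less where a joint would pass 70% of its speed; a pose out of reach is approached as far as the arm can. A call with a gripper value outside its range is refused whole. The fingers move at their own pace and stop on an object; the grip force is fixed at half the most. Time passes only in rows, so rows that repeat a pose let the fingers close. It gives the time, the measured TCP pose, the force, the opening and the grip force at its end, in the units of the state.
- robot.get_obs(): the state, without advancing time (a new reading comes with each control period).
- robot.snapshot(name): name is "side" or "top"; returns a dict with "image" (480x640x3 uint8, red, green, blue), "z_map" (480x640 float32, m along the optical axis (not along the pixel's ray), 0 where there is no reading), "mtx" (3x3 intrinsics, pixels), "R" (3x3) and "t" (3): a world point X has camera coordinates R X + t. Camera axes: x right, y down, z forward; pixel columns grow to the right and rows downward; lengths in m; the calibration is good to about 2 mm. A picture is of the moment at which its call begins.
- robot.close_job(): hands the job in; it is judged then, once.
The state is a dict: "time": time; "joint_positions": joint angles; "qvel": joint speeds; "joint_torque": joint torques, N m; "tool_pos": TCP position; "ee_rot": TCP orientation; "wrist_force": force on the tool from outside, world axes, zero at the start; "wrist_torque": the same for the moment, N m; "width": finger opening in m; "finger_force": force on a finger pad.
Only numpy, scipy, OpenCV 4.12 (cv2) and the standard library are available. Lean on these libraries where they do the work, as an engineer would, in place of code of your own. Each camera call takes 0.05 s, during which the arm holds its last target. There are 200 camera calls.

### The job

Find the balance point of the hob probe by laying it across the narrow top edge of its rest so that it stays there level by itself, touching nothing else, for a few seconds after you let go. Then take it up, press its sprung tip gently onto the raised centre of each test disc on the hob in turn, from the smallest disc to the largest, keeping it there three full seconds so that the reading settles. Finally lay it balanced level across the edge of the rest again to cool and let go; leave the other things alone.

Things in the scene. Friction and masses are not known exactly. Their poses are not given: they have to be found in the camera images.
- probe: Hob probe, loose, 0.22 to 0.38 kg, 240 mm long. x runs along it from head to tip, z up; origin at the level of its underside. Grasp the aluminium rail: 18 mm wide (y), x = -70 to 120 mm, z = 32 to 50 mm. At the start it lies level on head and tip. Its balance point differs from start to start (batteries in the head): between x = 0 and -45 mm; find it by trying or by weighing it in the hand.
- probe_rail (a point): Centre of the rail's cross-section at the probe's x = 0 (z = 41 mm): grasp height. Axes as the probe.
- probe_head (a point): Centre of the probe's heavy black head: x = -95 mm, z = 35 mm in the probe's frame. The head spans x = -120 to -70 mm, is 36 mm wide, z = 14 to 56 mm; under it a foot 12 mm wide reaches z = 0, as low as the tip and 200 mm from it: keep it off the other discs while touching one.
- probe_tip (a point): Very end of the probe's sprung steel tip, which points down: x = 105 mm, z = 0 in the probe's frame, 32 mm below the underside of the rail when not pressed in. The tip is 6 mm wide at its end, its black sleeve 14 mm wide.
- plunger (a joint): How far the sprung tip is pressed in, m: 0 free, 0.008 at the stop; 450 N/m. Reads up to about 0.002 while the probe lies on the worktop.
- rest: The probe's rest, fixed; origin under the centre of its foot. Foot 80 (x) x 70 (y) x 8 mm, block 28 x 64 mm up to z = 23 mm, then an upright blade with a flat top edge at z = 60 mm, 10 mm thick (x), 60 mm long (y). The probe lies across it, along the rest's x axis, either way round, rail on the edge.
- rest_edge (a point): Centre of the rest's top edge, 60 mm above the worktop. Axes as the rest.
- disc_1: Loose round steel test disc, the smallest of the five sizes: 32 mm across, 12 mm thick, lying on the hob at the robot's left; may be absent. Origin under its centre.
- disc_1_spot (a point): Top of the raised round boss (20 mm wide, 3 mm high) in the middle of disc_1, 15 mm above the hob, whose glass is 5 mm above the worktop: the point to touch.
- disc_2: Loose round steel test disc, the second of the five sizes: 40 mm across, 12 mm thick, lying on the hob at the robot's left; may be absent. Origin under its centre.
- disc_2_spot (a point): Top of the raised round boss (20 mm wide, 3 mm high) in the middle of disc_2, 15 mm above the hob, whose glass is 5 mm above the worktop: the point to touch.
- disc_3: Loose round steel test disc, the third of the five sizes: 48 mm across, 12 mm thick, lying on the hob at the robot's left; may be absent. Origin under its centre.
- disc_3_spot (a point): Top of the raised round boss (20 mm wide, 3 mm high) in the middle of disc_3, 15 mm above the hob, whose glass is 5 mm above the worktop: the point to touch.
- disc_4: Loose round steel test disc, the fourth of the five sizes: 56 mm across, 12 mm thick, lying on the hob at the robot's left; may be absent. Origin under its centre.
- disc_4_spot (a point): Top of the raised round boss (20 mm wide, 3 mm high) in the middle of disc_4, 15 mm above the hob, whose glass is 5 mm above the worktop: the point to touch.
- disc_5: Loose round steel test disc, the largest of the five sizes: 64 mm across, 12 mm thick, lying on the hob at the robot's left; may be absent. Origin under its centre.
- disc_5_spot (a point): Top of the raised round boss (20 mm wide, 3 mm high) in the middle of disc_5, 15 mm above the hob, whose glass is 5 mm above the worktop: the point to touch.
- salt_shaker: Salt shaker, 44 mm wide, 90 mm high, a bystander near the work; origin under its centre.
- cork: Wine cork standing up, 24 mm wide, 40 mm high, a bystander near the work; origin under its centre.
- tea_light: Tea light in its cup, 38 mm wide, 15 mm high, a bystander near the work; origin under its centre.
Things that resemble listed ones, but are neither listed nor needed, are in the scene too. Leave any green look-alike of the disc_1 alone.

How it is judged:
On the way, in this order (a step that is already met when the one before it is completed fails the run):
1. the probe lies balanced level across the edge of the rest, let go, for two seconds (angle between probe's own z axis and vertical below 0.07 rad and height (world z) of probe_tip above 0.018 m and height (world z) of probe_head above 0.05 m and contact force between probe and rest above 0.5 N and contact force between probe and the fingers below 0.05 N and angle between the x axis of probe and the x axis of rest, either way round below 0.4 rad and horizontal distance between probe_rail and rest_edge below 0.07 m and linear speed of probe below 0.02 m/s), for 2 s.
2. the probe's tip is pressed on the raised centre of disc 1 (the smallest size) (contact force between probe and disc_1 above 0.4 N and horizontal distance between probe_tip and disc_1_spot below 0.012 m), for 2.5 s.
3. the probe's tip is pressed on the raised centre of disc 2 (the second size) (contact force between probe and disc_2 above 0.4 N and horizontal distance between probe_tip and disc_2_spot below 0.012 m), for 2.5 s.
4. the probe's tip is pressed on the raised centre of disc 3 (the third size) (contact force between probe and disc_3 above 0.4 N and horizontal distance between probe_tip and disc_3_spot below 0.012 m), for 2.5 s.
5. the probe's tip is pressed on the raised centre of disc 4 (the fourth size) (contact force between probe and disc_4 above 0.4 N and horizontal distance between probe_tip and disc_4_spot below 0.012 m), for 2.5 s.
6. the probe's tip is pressed on the raised centre of disc 5 (the largest size) (contact force between probe and disc_5 above 0.4 N and horizontal distance between probe_tip and disc_5_spot below 0.012 m), for 2.5 s.
At the end, for the whole second after the job is handed in: Discs touched in order (within 12 mm of centre, 0.4 N or more, 2.5 s), the probe lies across the rest's edge, within 0.4 rad of square to it, level within 0.07 rad, still, let go, carried by the rest alone; discs lie flat (all of step 1 and angle between each of disc_1_spot, disc_2_spot, disc_3_spot, disc_4_spot, disc_5_spot's own z axis and vertical below 0.2 rad and height (world z) of each of disc_1_spot, disc_2_spot, disc_3_spot, disc_4_spot, disc_5_spot below 0.035 m).
It fails at once if a disc is pressed with more than 20 N by the probe (contact force between probe and disc_1 above 20 N or contact force between probe and disc_2 above 20 N or contact force between probe and disc_3 above 20 N or contact force between probe and disc_4 above 20 N or contact force between probe and disc_5 above 20 N).
It fails at once if the salt shaker, cork or tea light is moved more than 3 cm (distance of any of salt_shaker, cork, tea_light from where it was at the start of the episode above 0.03 m).
Of disc_1, disc_2, disc_3, disc_4, disc_5 only 3 to 5 are there at a start; the rules pass over those that are not, and their reading is None.
At some moment in a run one of disc_1, disc_2, disc_3, disc_4, disc_5 may be knocked a few centimetres aside while the robot is not near it.
It also fails if it takes over 210 s, if anything falls off the work surface, if the arm or the gripper's body presses on something with over 40 N, if the wrist force passes 120 N, or if a joint passes its speed limit or range.

## Working session

There is one attempt and no reset: what is moved stays moved. The work goes in short steps, Python scripts to look and compute and a tool call to move; the robot and the scene stay as the last step left them, time stands still between calls to the robot, and variables do not carry over. Pictures are saved under pics/ and viewed, at most 14 in all, crops included, and the job is handed in when it is done.

Besides the shell and the picture viewer there is one more tool, called after "Emit:" in YAML: its name, and indented under it one key for each argument. carry_out: Moves the arm, as the interface text tells. Its arguments: {"type":"object","properties":{"steps":{"type":"array","items":{"type":"array"}}},"required":["steps"]}

```bash
mkdir -p pics
cat > h.py <<'E'
import numpy as np, cv2
from bench import robot
def snap(n):
    s=robot.snapshot(n); return s
def pts(s):
    z=s["z_map"]; K=s["mtx"]; v,u=np.mgrid[:480,:640]
    c=np.stack([(u-K[0,2])/K[0,0]*z,(v-K[1,2])/K[1,1]*z,z],-1)
    w=(c-np.array(s["t"]))@np.array(s["R"])
    w[z==0]=np.nan
    return w
def save(s,n,crop=None,scale=1):
    im=s["image"][:,:,::-1]
    if crop: a,b,c,d=crop; im=im[b:d,a:c]
    if scale!=1: im=cv2.resize(im,None,fx=scale,fy=scale,interpolation=cv2.INTER_CUBIC)
    cv2.imwrite("pics/"+n,im)
E
python3 - <<'E'
from h import *
for n in("top","side"):
    s=snap(n); save(s,n+"0.png"); np.savez(n+"0.npz",**s)
    print(n,np.array(s["R"]).round(2).tolist(),np.array(s["t"]).round(3),s["mtx"])
o=robot.get_obs(); print({k:np.round(v,3).tolist() for k,v in o.items()}, robot.hold_point_z)
E
```

```text
top [[-0.03, -1.0, 0.01], [-0.99, 0.03, -0.16], [0.16, -0.01, -0.99]] [0.048 0.593 0.939] [[441.52663622   0.         314.27295565]
 [  0.         441.52663622 230.78038417]
 [  0.           0.           1.        ]]
side [[-0.37, -0.93, 0.0], [-0.81, 0.33, -0.49], [0.45, -0.18, -0.87]] [0.246 0.518 0.858] [[587.38668935   0.         315.75696622]
 [  0.         587.38668935 244.57544057]
 [  0.           0.           1.        ]]
{'time': 0.1, 'joint_positions': [-1.384, 0.088, 1.372, -0.0, 1.684, -0.103], 'qvel': [-0.001, -0.001, -0.002, -0.0, 0.001, -0.0], 'joint_torque': [0.001, -34.125, -30.33, 0.072, 0.03, -0.0], 'tool_pos': [0.157, -0.527, 0.204], 'ee_rot': [-3.14, -0.0, 0.29], 'wrist_force': [0.378, 1.586, 0.141], 'wrist_torque': [0.004, 0.029, -0.025], 'finger_force': 0.0, 'width': 0.094} 0.0188
```

View pics/top0.png

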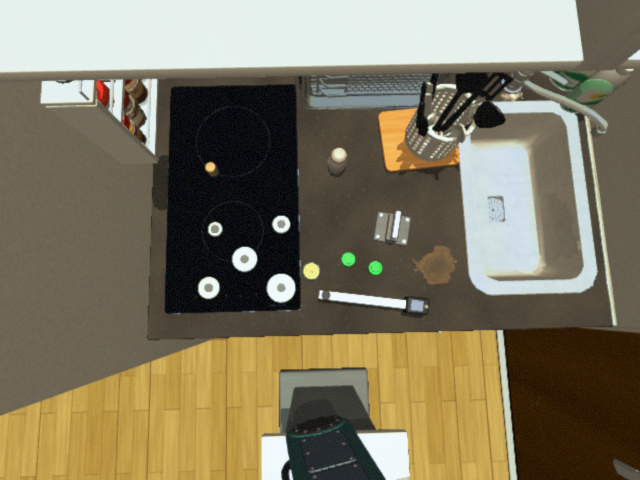

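View pics/side0.png

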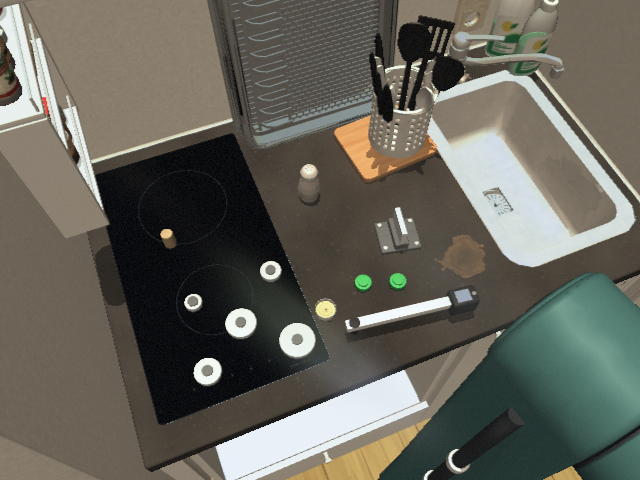

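Top view: the probe runs from its tip at (323,296) to its head at (417,306), and the rest is at (393,227). There are five white discs on the hob: (215,229), (281,224), (208,288), (245,259) and (281,288). Possible confusions are the two green look-alikes at (348,259) and (376,268) and the tea light at (312,271). Bystanders are the shaker (338,160) and the cork (211,169). Next I'll measure positions.

```bash
cat >> h.py <<'E'
def comp(s,W,mask,amin=30):
    n,l,st,ce=cv2.connectedComponentsWithStats(mask.astype(np.uint8))
    return [(l==i,st[i],ce[i]) for i in range(1,n) if st[i][4]>=amin]
def discs(name="top",show=True,s=None):
    s=s or snap(name); W=pts(s); im=s["image"].astype(int)
    m=(im.min(-1)>110)&(W[...,2]>0.004)&(W[...,2]<0.035)&(W[...,1]>0.05)&(W[...,0]>0.2)&(W[...,0]<.75)
    m=cv2.morphologyEx(m.astype(np.uint8),cv2.MORPH_CLOSE,np.ones((7,7)))
    K=s["mtx"];R=np.array(s["R"]);t=np.array(s["t"]);out=[]
    for mm,st,ce in comp(s,W,m,60):
        cn=cv2.findContours(mm.astype(np.uint8),cv2.RETR_EXTERNAL,cv2.CHAIN_APPROX_NONE)[0][0]
        # intersect contour with disc top plane z=.017, fit circle
        p=cn[:,0,:].astype(float); r=np.c_[(p[:,0]-K[0,2])/K[0,0],(p[:,1]-K[1,2])/K[1,1],np.ones(len(p))]@R
        c=-R.T@t; X=c+r*((.017-c[2])/r[:,2])[:,None]
        (x,y),rad=cv2.minEnclosingCircle(X[:,:2].astype(np.float32))
        out.append((x,y,2*rad)); 
        if show: print(name,ce.round(0),"xy",round(x,4),round(y,4),"dia",round(2*rad,4),"z",np.nanmedian(W[mm][:,2]).round(4))
    return out
E
python3 - <<'E'
from h import *
for n in("top","side"):
    s=dict(np.load(n+"0.npz")); discs(n,s=s); W=pts(s); im=s["image"].astype(int)
    # rest edge and probe by height
    x,y,z=W[...,0],W[...,1],W[...,2]
    reg=(x>.2)&(x<.62)&(y<0.07)&(y>-.3)
    mb=reg&(z>.052)&(z<.068)
    for mm,st,ce in comp(s,W,mb,15): 
        q=W[mm]; r=cv2.minAreaRect((q[:,:2]*1000).astype(np.float32)); print(n,"z~60",ce.round(),r,np.median(q[:,2]).round(4))
    mb=reg&(z>.04)&(z<.0595)&(im.min(-1)>140)
    for mm,st,ce in comp(s,W,mb,60): 
        q=W[mm]; r=cv2.minAreaRect((q[:,:2]*1000).astype(np.float32)); print(n,"rail",ce.round(),r,np.median(q[:,2]).round(4))
    for (u,v) in ([(416,307),(324,295),(312,271),(348,259),(376,268),(338,155)] if n=="top" else [(462,298),(353,324)]): print(n,u,v,W[v,u].round(3))
E
```

```text
top [281. 224.] xy 0.618 0.1083 dia 0.0419 z 0.0184
top [215. 229.] xy 0.6104 0.2613 dia 0.0333 z 0.0191
top [244. 259.] xy 0.5393 0.193 dia 0.0575 z 0.0182
top [281. 288.] xy 0.4716 0.1109 dia 0.0656 z 0.0179
top [208. 287.] xy 0.4763 0.2741 dia 0.0495 z 0.0185
top z~60 [396. 227.] ((596.3087158203125, -149.26686096191406), (10.128303527832031, 46.10491943359375), 77.76461029052734) 0.0605
top z~60 [326. 294.] ((452.2015075683594, 9.173408508300781), (15.240676879882812, 15.109759330749512), 87.7990493774414) 0.0529
top z~60 [417. 305.] ((424.4777526855469, -186.298828125), (51.11968994140625, 35.34032440185547), 81.81009674072266) 0.0566
top rail [367. 299.] ((439.621826171875, -78.47289276123047), (167.37445068359375, 17.839012145996094), 81.90019989013672) 0.0498
top rail [417. 305.] ((424.3110046386719, -184.61187744140625), (24.107595443725586, 21.120943069458008), 85.72134399414062) 0.0572
top 416 307 [ 0.42  -0.183  0.058]
top 324 295 [0.451 0.015 0.053]
top 312 271 [0.507 0.039 0.015]
top 348 259 [ 0.532 -0.044  0.015]
top 376 268 [ 0.51  -0.108  0.014]
top 338 155 [ 0.755 -
[... 226 characters left out ...]
9
side [297. 340.] xy 0.4683 0.1121 dia 0.0651 z 0.017
side [207. 371.] xy 0.4736 0.2746 dia 0.0485 z 0.017
side z~60 [401. 223.] ((595.514892578125, -147.67562866210938), (10.829025268554688, 51.10245895385742), 78.23897552490234) 0.0591
side z~60 [463. 296.] ((420.3922424316406, -184.86300659179688), (49.708370208740234, 36.34222412109375), 79.90125274658203) 0.0559
side rail [463. 295.] ((422.116943359375, -183.6876983642578), (26.232818603515625, 21.994861602783203), 81.49054718017578) 0.0569
side rail [404. 311.] ((435.93133544921875, -78.00460815429688), (168.38539123535156, 19.3237247467041), 81.3064193725586) 0.0487
side 462 298 [ 0.417 -0.179  0.059]
side 353 324 [0.446 0.015 0.051]
```

```bash
cat >> h.py <<'E'
def go(x,y,z,yaw=None):
    "shift in tool axes and turn (10deg units) from the measured pose (tool down)"
    from scipy.spatial.transform import Rotation as Ro
    o=robot.get_obs(); R=Ro.from_euler("xyz",o["ee_rot"]).as_matrix(); p=np.array(o["tool_pos"])
    d=R.T@(np.array([x,y,z])-p); a=np.degrees(o["ee_rot"][2])
    t=0 if yaw is None else -((yaw-a+180)%360-180)/10
    print("at",p.round(4),"rpy",np.degrees(o["ee_rot"]).round(1),"shift",d.round(4),"turn",round(t,2))
def st():
    o=robot.get_obs(); print({k:np.round(o[k],4).tolist() for k in("time","tool_pos","ee_rot","wrist_force","wrist_torque","width","finger_force")})
E
python3 -c "
from h import *
go(.4376,-.076,.15,81.8)
s=dict(np.load('top0.npz'));save(s,'c1.png',(300,190,450,330),4)"
```

```text
at [ 0.1571 -0.5266  0.2045] rpy [-179.9   -0.    16.6] shift [ 0.3976 -0.3515  0.0552] turn -6.52
```

View pics/c1.png

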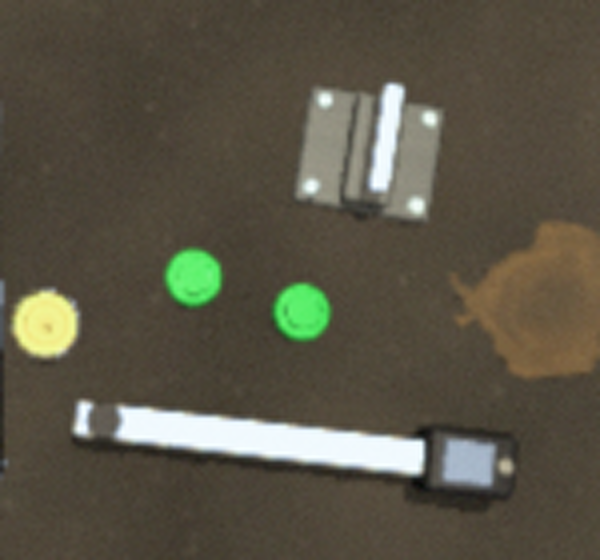

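The crop confirms the probe: tip at crop (104,420), head at (467,462). The rest blade is at (387,138). The green pieces are separate.

Emit:
carry_out:
  steps:
    - [[0.398,-0.352,0.055],-6.52,-1]
    - [[0.398,-0.352,0.055],-6.52,-1]
    - [[0.398,-0.352,0.055],-6.52,-1]
    - [[0.398,-0.352,0.055],-6.52,-1]
    - [[0.398,-0.352,0.055],-6.52,-1]
    - [[0.398,-0.352,0.055],-6.52,-1]
    - [[0.398,-0.352,0.055],-6.52,-1]
    - [[0.398,-0.352,0.055],-6.52,-1]
    - [[0.398,-0.352,0.055],-6.52,-1]
    - [[0.398,-0.352,0.055],-6.52,-1]

```text
time: 1.35
tool_pos: [0.4381, -0.0741, 0.1495]
ee_rot: [-3.14, -0.0, 1.432]
wrist_force: [0.2, -0.6, 0.6]
width: 0.0936
finger_force: 0.0
```

```bash
python3 -c "
from h import *
go(.4376,-.076,.022,81.8);st()
s=snap('side');save(s,'s1.png',(300,180,560,380),3)"
```

```text
at [ 0.4381 -0.0741  0.1495] rpy [-179.9   -0.    82.1] shift [-2.000e-03  1.000e-04  1.275e-01] turn 0.03
{'time': 1.35, 'tool_pos': [0.4381, -0.0741, 0.1495], 'ee_rot': [-3.1396, -0.0003, 1.4323], 'wrist_force': [0.1561, -0.5857, 0.6101], 'wrist_torque': [-0.0545, -0.0449, 0.0389], 'width': 0.0936, 'finger_force': 0.0}
```

View pics/s1.png

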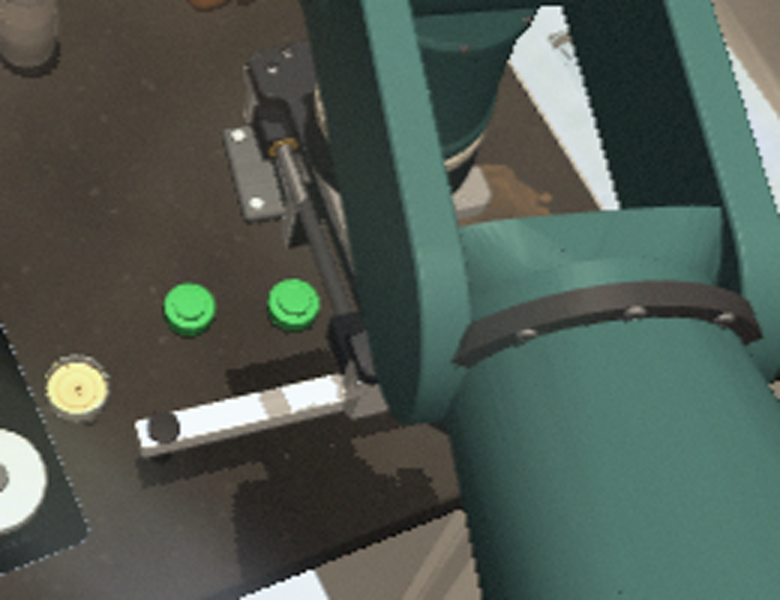

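Gripper is above the rail with its jaws across it. The green piece at crop (293,305) is near the far finger, so I'll half-close before lowering.

Emit:
carry_out:
  steps:
    - [[-0.002,0,0],0,0]
    - [[-0.002,0,0.04],0,0]
    - [[-0.002,0,0.08],0,0]
    - [[-0.002,0,0.11],0,0]
    - [[-0.002,0,0.127],0,0]
    - [[-0.002,0,0.127],0,0]
    - [[-0.002,0,0.127],0,1]
    - [[-0.002,0,0.127],0,1]
    - [[-0.002,0,0.127],0,1]
    - [[-0.002,0,0.127],0,1]

```text
time: 2.65
tool_pos: [0.4382, -0.0782, 0.0241]
ee_rot: [3.14, 0.0, 1.428]
wrist_force: [0.6, 0.5, 0.9]
width: 0.0176
finger_force: 30.0
```

```bash
python3 -c "
from h import *
st()"
```

```text
{'time': 2.65, 'tool_pos': [0.4382, -0.0782, 0.0241], 'ee_rot': [3.1402, 0.0004, 1.428], 'wrist_force': [0.6127, 0.5127, 0.9351], 'wrist_torque': [-0.0825, -0.1343, 0.0669], 'width': 0.0176, 'finger_force': 29.9999}
```

Emit:
carry_out:
  steps:
    - [[0,0,-0.02],0,1]
    - [[0,0,-0.05],0,1]
    - [[0,0,-0.08],0,1]
    - [[0,0,-0.11],0,1]
    - [[0,0,-0.11],0,1]
    - [[0,0,-0.11],0,1]
    - [[0,0,-0.11],0,1]
    - [[0,0,-0.11],0,1]
    - [[0,0,-0.11],0,1]
    - [[0,0,-0.11],0,1]

```text
time: 3.9
tool_pos: [0.4376, -0.078, 0.1333]
ee_rot: [-3.141, 0.0, 1.428]
wrist_force: [-0.6, -0.2, -2.3]
width: 0.0182
finger_force: 30.0
```

```bash
cat >> h.py <<'E'
def weigh(n=10,cam="side"):
    F=[];T=[]
    for i in range(n):
        s=snap(cam); o=robot.get_obs(); F.append(o["wrist_force"]);T.append(o["wrist_torque"])
    F,T=np.array(F),np.array(T); st()
    print("F",F.mean(0).round(3),F.std(0).round(3),"T",T.mean(0).round(4),T.std(0).round(4)); return s
E
python3 -c "
from h import *
s=weigh(); save(s,'s2.png',(250,150,570,390),2.5)"
```

```text
{'time': 4.4, 'tool_pos': [0.4377, -0.078, 0.1335], 'ee_rot': [3.1415, 0.0001, 1.4278], 'wrist_force': [-0.7293, 0.5675, -2.5946], 'wrist_torque': [0.0556, -0.0953, -0.002], 'width': 0.018, 'finger_force': 29.9984}
F [-0.22   0.214 -2.426] [0.54  0.448 0.488] T [ 0.0519 -0.0952  0.0056] [0.0317 0.0241 0.0347]
```

View pics/s2.png

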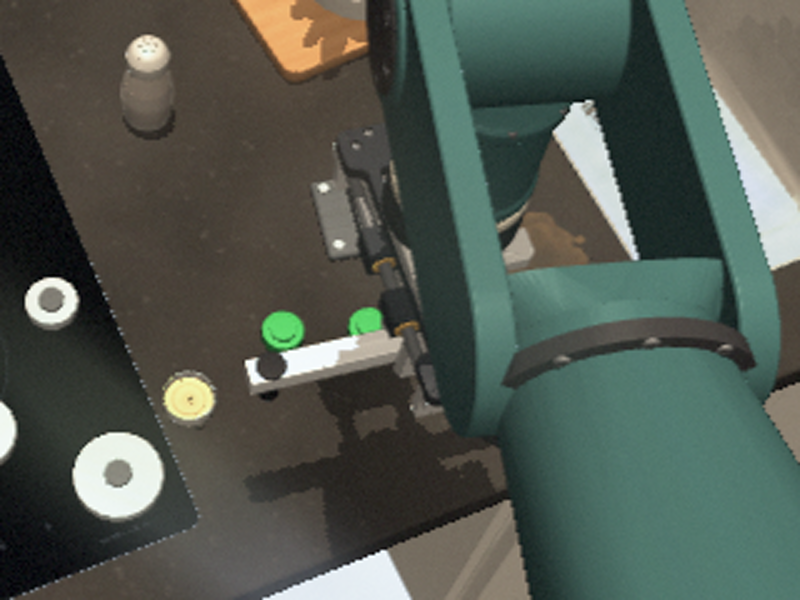

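```bash
python3 -c "
from h import *
s=weigh(30,'top'); W=pts(s); im=s['image'].astype(int)
m=(W[...,2]>.13)&(W[...,2]<.18)&(W[...,1]>-.02)&(W[...,1]<.05)&(W[...,0]<.5)&(W[...,0]>.38)
q=W[m]
A=np.c_[q[:,1],np.ones(len(q))]; print(len(q),np.linalg.lstsq(A,q[:,2],rcond=None)[0])"
```

```text
{'time': 5.9, 'tool_pos': [0.4377, -0.078, 0.1335], 'ee_rot': [3.1415, 0.0001, 1.4277], 'wrist_force': [0.5485, 0.0997, -2.0661], 'wrist_torque': [0.0513, -0.0936, -0.0599], 'width': 0.0177, 'finger_force': 29.9984}
F [-0.07   0.138 -2.688] [0.432 0.482 0.472] T [ 0.0386 -0.0812 -0.0061] [0.0331 0.0265 0.0302]
225 [0.02494969 0.15907829]
```

Emit:
carry_out:
  steps:
    - [[0,0,0.03],0,1]
    - [[0,0,0.06],0,1]
    - [[0,0,0.09],0,1]
    - [[0,0,0.105],0,1]
    - [[0,0,0.11],0,1]
    - [[0,0,0.11],0,1]
    - [[0,0,0.11],0,0.3]
    - [[0,0,0.11],0,0.3]
    - [[0,0,0.11],0,0.3]
    - [[0,0,0.11],0,0.3]

```text
time: 7.15
tool_pos: [0.4379, -0.0781, 0.0237]
ee_rot: [3.141, 0.0, 1.428]
wrist_force: [-0.2, 0.2, -0.9]
width: 0.0331
finger_force: 0.0
```

```bash
python3 -c "
from h import *
s=weigh(30,'top')"
```

```text
{'time': 8.65, 'tool_pos': [0.4377, -0.078, 0.0234], 'ee_rot': [-3.1416, 0.0001, 1.4277], 'wrist_force': [-0.3471, -0.5675, 0.0124], 'wrist_torque': [-0.0684, -0.0406, -0.0223], 'width': 0.0329, 'finger_force': 0.0}
F [-0.062  0.123 -0.013] [0.409 0.436 0.459] T [-0.0323 -0.0635 -0.0092] [0.021  0.0282 0.0279]
```

Emit:
carry_out:
  steps:
    - [[0,0,0],0,1]
    - [[0,0,0],0,1]
    - [[0,0,0],0,1]
    - [[0,0,-0.03],0,1]
    - [[0,0,-0.06],0,1]
    - [[0,0,-0.1],0,1]
    - [[0,0,-0.1],0,1]
    - [[0,0,-0.1],0,1]
    - [[0,0,-0.1],0,1]
    - [[0,0,-0.1],0,1]

```text
time: 9.9
tool_pos: [0.4368, -0.0777, 0.1218]
ee_rot: [-3.139, -0.0, 1.428]
wrist_force: [0.0, 0.5, -2.6]
width: 0.0176
finger_force: 30.0
```

```bash
python3 -c "
from h import *
s=weigh(35,'top'); go(.602,-.120,.124,78)"
```

```text
{'time': 11.65, 'tool_pos': [0.4377, -0.078, 0.1234], 'ee_rot': [-3.1415, 0.0001, 1.4277], 'wrist_force': [-0.0914, -0.6847, -2.9254], 'wrist_torque': [0.0571, -0.1255, -0.02], 'width': 0.0176, 'finger_force': 29.9993}
F [-0.021  0.079 -2.576] [0.489 0.579 0.443] T [ 0.0449 -0.0797 -0.0027] [0.0254 0.0342 0.0198]
at [ 0.4377 -0.078   0.1234] rpy [-180.     0.    81.8] shift [-0.0181  0.1686 -0.0006] turn 0.38
```

Emit:
carry_out:
  steps:
    - [[-0.003,0.03,0],0.38,1]
    - [[-0.006,0.07,0],0.38,1]
    - [[-0.012,0.11,0],0.38,1]
    - [[-0.015,0.15,0],0.38,1]
    - [[-0.0175,0.1685,0],0.38,1]
    - [[-0.0175,0.1685,0],0.38,1]
    - [[-0.0175,0.1685,0.03],0.38,1]
    - [[-0.0175,0.1685,0.06],0.38,1]
    - [[-0.0175,0.1685,0.062],0.38,1]
    - [[-0.0175,0.1685,0.062],0.38,1]

```text
time: 12.9
tool_pos: [0.602, -0.1193, 0.0625]
ee_rot: [3.141, 0.0, 1.361]
wrist_force: [0.7, -0.8, -2.0]
width: 0.0177
finger_force: 30.0
```

```bash
python3 -c "
from h import *
s=snap('top'); go(.602,-.1195,.0515,78);st(); save(s,'t3.png',(290,140,490,290),4); np.savez('t3.npz',**s)"
```

```text
at [ 0.6027 -0.1196  0.0633] rpy [179.8   0.   78. ] shift [-0.0001 -0.0007  0.0118] turn 0.0
{'time': 12.95, 'tool_pos': [0.6027, -0.1196, 0.0633], 'ee_rot': [3.1388, 0.0003, 1.3615], 'wrist_force': [0.0124, 0.8423, -2.2702], 'wrist_torque': [-0.0054, -0.0623, 0.0146], 'width': 0.0175, 'finger_force': 29.9993}
```

View pics/t3.png

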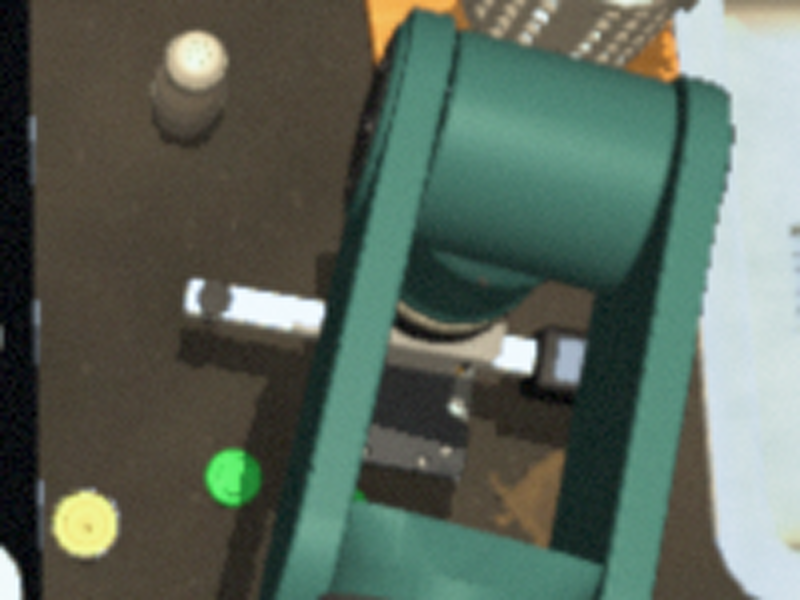

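Probe is across the rest, with its tip at crop (215,298) and head at (570,360). Lowering onto the edge.

Emit:
carry_out:
  steps:
    - [[0,0,0.006],0,1]
    - [[0,0,0.009],0,1]
    - [[0,0,0.011],0,1]
    - [[0,0,0.012],0,1]
    - [[0,0,0.012],0,1]
    - [[0,0,0.012],0,1]

```text
time: 13.7
tool_pos: [0.6023, -0.1194, 0.0521]
ee_rot: [3.14, 0.0, 1.361]
wrist_force: [-2.9, 2.1, 6.8]
width: 0.0174
finger_force: 30.0
```

```bash
python3 -c "
from h import *
weigh(8,'top')"
```

```text
{'time': 14.1, 'tool_pos': [0.6023, -0.1194, 0.0521], 'ee_rot': [3.14, 0.0004, 1.3614], 'wrist_force': [-3.2082, 1.976, 6.6411], 'wrist_torque': [0.1735, 0.705, -0.0898], 'width': 0.0176, 'finger_force': 30.0089}
F [-3.447  1.736  6.873] [0.47  0.498 0.422] T [ 0.1193  0.6783 -0.0994] [0.0323 0.042  0.023 ]
```

Emit:
carry_out:
  steps:
    - [[0,0,-0.0007],0,1]
    - [[0,0,-0.0007],0,1]
    - [[0,0,-0.0007],0,1]

```text
time: 14.48
tool_pos: [0.6023, -0.1194, 0.0521]
ee_rot: [3.14, 0.0, 1.361]
wrist_force: [-3.1, 1.3, 7.1]
width: 0.0177
finger_force: 30.0
```

```bash
python3 -c "
from h import *
weigh(4,'top')"
```

```text
{'time': 14.675, 'tool_pos': [0.6023, -0.1194, 0.0521], 'ee_rot': [3.1402, 0.0003, 1.3614], 'wrist_force': [-4.239, 1.9185, 7.0746], 'wrist_torque': [0.0864, 0.6709, -0.1345], 'width': 0.0174, 'finger_force': 30.0087}
F [-3.816  2.044  6.728] [0.531 0.132 0.382] T [ 0.1005  0.6773 -0.1106] [0.0205 0.0234 0.0217]
```

Emit:
carry_out:
  steps:
    - [[0,0,-0.002],0,1]
    - [[0,0,-0.002],0,1]
    - [[0,0,-0.002],0,1]

```text
time: 15.05
tool_pos: [0.6023, -0.1194, 0.0523]
ee_rot: [3.141, 0.0, 1.362]
wrist_force: [-1.1, -0.2, 1.5]
width: 0.0179
finger_force: 30.0
```

```bash
python3 -c "
from h import *
weigh(4,'top')"
```

```text
{'time': 15.25, 'tool_pos': [0.6022, -0.1194, 0.0523], 'ee_rot': [3.141, 0.0001, 1.3615], 'wrist_force': [-0.5604, 1.0701, 2.4721], 'wrist_torque': [0.0641, 0.033, -0.0008], 'width': 0.0177, 'finger_force': 30.0003}
F [-0.588  0.756  1.769] [0.296 0.231 0.434] T [ 0.0668  0.019  -0.0039] [0.0254 0.0273 0.0208]
```

Emit:
carry_out:
  steps:
    - [[0,0,0],0,0.58]
    - [[0,0,0],0,0.58]
    - [[0,0,0],0,0.55]
    - [[0,0,0],0,0.55]

```text
time: 15.75
tool_pos: [0.6019, -0.1194, 0.052]
ee_rot: [-3.141, 0.0, 1.361]
wrist_force: [0.6, -0.3, 0.3]
width: 0.0212
finger_force: 0.0
```

```bash
cat >> h.py <<'E'
def tilt(s):
    "rail/tip end slope seen from camera, near tip end and head top"
    W=pts(s); im=s["image"].astype(int); z=W[...,2]
    reg=(W[...,0]>.55)&(W[...,0]<.68)&(W[...,1]<0.02)&(W[...,1]>-.29)&(z>.03)&(z<.13)
    e=np.array([np.cos(np.radians(78)),np.sin(np.radians(78))]); c=np.array([.596,-.1485])
    d=(W[...,:2]-c); a=d@e; b=d@np.array([-e[1],e[0]])
    m=reg&(abs(b)<.012)
    for lo in range(-150,150,15):
        k=m&(a>lo/1000)&(a<(lo+15)/1000)
        if k.sum()>8: print(lo+7,k.sum(),np.median(z[k]).round(4),np.percentile(z[k],90).round(4),end=" | ")
    print()
E
python3 -c "
from h import *
for n in('top','side'): tilt(snap(n))
st()"
```

```text
-83 16 0.0854 0.0871 | -68 75 0.0857 0.0879 | -53 81 0.0793 0.0845 | -38 41 0.0785 0.0807 | 67 59 0.0783 0.0813 | 82 62 0.0787 0.0808 | 97 64 0.0786 0.0815 | 112 67 0.0799 0.084 | 127 64 0.0803 0.0826 | 
37 41 0.0768 0.0794 | 52 96 0.0772 0.0795 | 67 101 0.0778 0.0807 | 82 97 0.0782 0.0809 | 97 101 0.0784 0.0809 | 112 112 0.0791 0.0833 | 127 129 0.0786 0.0841 | 142 12 0.0739 0.0785 | 
{'time': 15.85, 'tool_pos': [0.602, -0.1194, 0.0521], 'ee_rot': [3.1416, 0.0001, 1.3615], 'wrist_force': [0.1095, 0.4854, -0.2737], 'wrist_torque': [-0.063, -0.0723, -0.068], 'width': 0.021, 'finger_force': 0.0}
```

Rail top reads about 78 mm at both ends, so it is balanced. Opening wider and waiting.

Emit:
carry_out:
  steps:
    - [[0,0,0],0,0.4]
    - [[0,0,0],0,0.2]
    - [[0,0,0],0,0.1]
    - [[0,0,0],0,0.1]
    - [[0,0,0],0,0.1]
    - [[0,0,0],0,0.1]
    - [[0,0,0],0,0.1]
    - [[0,0,0],0,0.1]
    - [[0,0,0],0,0.1]
    - [[0,0,0],0,0.1]

```text
time: 17.1
tool_pos: [0.602, -0.1194, 0.0522]
ee_rot: [3.142, 0.0, 1.361]
wrist_force: [0.0, 0.5, 0.7]
width: 0.0423
finger_force: 0.0
```

Emit:
carry_out:
  steps:
    - [[0,0,0],0,0.1]
    - [[0,0,0],0,0.1]
    - [[0,0,0],0,0.1]
    - [[0,0,0],0,0.1]
    - [[0,0,0],0,0.1]
    - [[0,0,0],0,0.1]
    - [[0,0,0],0,0.1]
    - [[0,0,0],0,0.1]
    - [[0,0,0],0,0.1]
    - [[0,0,0],0,0.1]

```text
time: 18.35
tool_pos: [0.602, -0.1194, 0.0522]
ee_rot: [3.142, 0.0, 1.361]
wrist_force: [1.3, -0.3, -0.3]
width: 0.0419
finger_force: 0.0
```

Emit:
carry_out:
  steps:
    - [[0,0,0],0,0.1]
    - [[0,0,0],0,0.1]
    - [[0,0,0],0,0.1]
    - [[0,0,0],0,0.1]

```text
time: 18.85
tool_pos: [0.602, -0.1194, 0.0522]
ee_rot: [3.141, 0.0, 1.361]
wrist_force: [0.5, 0.3, -0.4]
width: 0.042
finger_force: 0.0
```

```bash
python3 -c "
from h import *
s=snap('side');save(s,'s4.png',(220,110,540,350),2.5);tilt(s);s=snap('top');tilt(s);st();discs('top',s=s)"
```

```text
37 29 0.076 0.079 | 52 96 0.0765 0.0788 | 67 99 0.0763 0.0789 | 82 102 0.0762 0.0787 | 97 98 0.0765 0.0793 | 112 118 0.0768 0.0807 | 127 124 0.0764 0.0815 | 142 12 0.0712 0.0757 | 
-83 13 0.0862 0.088 | -68 75 0.0853 0.0874 | -53 84 0.0796 0.0846 | -38 41 0.0784 0.081 | 67 58 0.0786 0.081 | 82 62 0.0793 0.0808 | 97 64 0.0788 0.0811 | 112 68 0.0808 0.0843 | 127 65 0.0797 0.0838 | 
{'time': 18.95, 'tool_pos': [0.602, -0.1194, 0.0522], 'ee_rot': [-3.1416, 0.0, 1.3614], 'wrist_force': [0.8974, 0.2478, -0.535], 'wrist_torque': [-0.0193, -0.0353, -0.0112], 'width': 0.042, 'finger_force': 0.0}
top [281. 224.] xy 0.618 0.1083 dia 0.0419 z 0.0185
top [215. 229.] xy 0.6104 0.2613 dia 0.0333 z 0.0189
top [244. 259.] xy 0.5392 0.193 dia 0.0575 z 0.0182
top [305. 269.] xy 0.5084 0.0584 dia 0.0338 z 0.0097
top [281. 288.] xy 0.4716 0.1109 dia 0.0655 z 0.0183
top [208. 287.] xy 0.4764 0.2741 dia 0.0493 z 0.0183
```

View pics/s4.png

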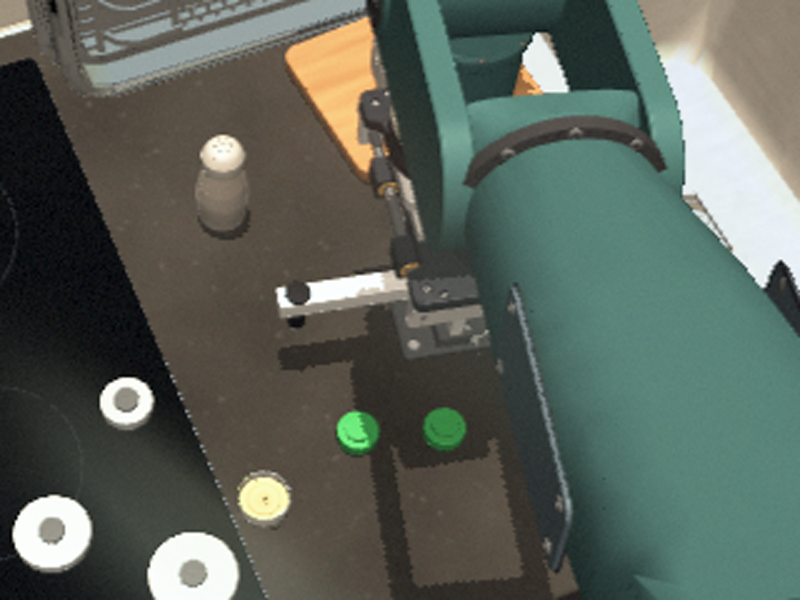

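Probe has stayed balanced and level for 3 s: tip collar at crop (298,293), fingers open. I'll regrasp it, lift it and carry it towards disc 1.

Emit:
carry_out:
  steps:
    - [[0,0,0],0,1]
    - [[0,0,0],0,1]
    - [[0,0,0],0,1]
    - [[0,0,0],0,1]
    - [[0,0,-0.03],0,1]
    - [[0,0,-0.06],0,1]
    - [[0,0,-0.088],0,1]
    - [[0,0,-0.088],0,1]
    - [[0,0,-0.088],0,1]

```text
time: 20.08
tool_pos: [0.6011, -0.119, 0.1382]
ee_rot: [-3.139, -0.0, 1.361]
wrist_force: [-0.1, -1.1, -2.4]
width: 0.0178
finger_force: 30.0
```

Emit:
carry_out:
  steps:
    - [[0.05,-0.013,0],0,1]
    - [[0.1,-0.026,0],0,1]
    - [[0.15,-0.039,0],0,1]
    - [[0.2,-0.052,0],0,1]
    - [[0.25,-0.065,0],0,1]
    - [[0.2825,-0.072,0],0,1]
    - [[0.2825,-0.072,0.03],0,1]
    - [[0.2825,-0.072,0.06],0,1]
    - [[0.2825,-0.072,0.07],0,1]
    - [[0.2825,-0.072,0.07],0,1]

```text
time: 21.32
tool_pos: [0.5891, 0.1716, 0.0682]
ee_rot: [-3.138, 0.002, 1.361]
wrist_force: [0.6, -0.1, -2.9]
width: 0.0179
finger_force: 30.0
```

```bash
python3 -c "
from h import *
s=snap('side');save(s,'s5.png',(120,170,440,410),2.5)
discs('side',s=s); discs('top'); st(); go(.590,.172,.040,78)"
```

```text
side [193. 302.] xy 0.6065 0.2615 dia 0.0335 z 0.0175
side [240. 323.] xy 0.5349 0.1933 dia 0.0578 z 0.0166
side [284. 346.] xy 0.464 0.1329 dia 0.0469 z 0.0165
side [207. 371.] xy 0.4729 0.2752 dia 0.0492 z 0.017
top [281. 224.] xy 0.6173 0.1084 dia 0.0427 z 0.0187
top [254. 259.] xy 0.5367 0.1752 dia 0.0393 z 0.0183
top [305. 269.] xy 0.5107 0.0584 dia 0.0379 z 0.0096
top [286. 287.] xy 0.4715 0.1079 dia 0.0636 z 0.0181
top [213. 285.] xy 0.4833 0.265 dia 0.041 z 0.0186
{'time': 21.425, 'tool_pos': [0.5909, 0.1719, 0.071], 'ee_rot': [3.1402, -0.0005, 1.3611], 'wrist_force': [0.4631, -0.0911, -2.3801], 'wrist_torque': [0.0435, -0.0835, 0.0042], 'width': 0.0177, 'finger_force': 29.9991}
at [0.5909 0.1719 0.071 ] rpy [179.9  -0.   78. ] shift [-0.0001 -0.001   0.031 ] turn -0.0
```

View pics/s5.png

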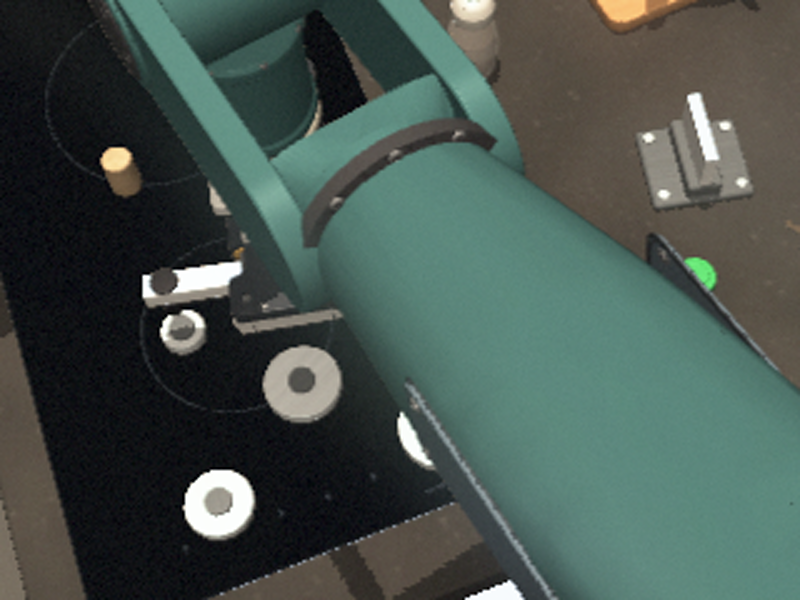

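The tip collar (crop (163,282)) is held above and behind disc 1 (crop (183,330)), and no disc has moved. Checking the tip's xy from this collar.

```bash
python3 -c "
from h import *
s=snap('side');W=pts(s);im=s['image'].astype(int)
z=W[...,2]
print(W[283,185].round(4), W[282,187].round(4))
m=(z>.085)&(z<.115)&(im.max(-1)<90)&(W[...,1]>.2)&(W[...,1]<.3)&(W[...,0]>.55)
for mm,st_,ce in comp(s,W,m,10): print(ce,st_, np.nanmean(W[mm],0).round(4))
m=(z>.08)&(z<.115)&(W[...,1]>.2)&(W[...,1]<.3)&(W[...,0]>.55)&(W[...,0]<.65)
q=W[m]; print('rail end max y',np.percentile(q[:,1],98).round(4), np.polyfit(q[:,1],q[:,2],1).round(4))
"
```

```text
[0.6045 0.2602 0.0991] [0.6027 0.2563 0.1035]
[184.32941176 280.45882353] [180 276  10  11  85] [0.6084 0.2598 0.1012]
rail end max y 0.2744 [0.018  0.0919]
```

Emit:
carry_out:
  steps:
    - [[0.0015,-0.001,0.01],0,1]
    - [[0.0015,-0.001,0.02],0,1]
    - [[0.0015,-0.001,0.025],0,1]
    - [[0.0015,-0.001,0.029],0,1]
    - [[0.0015,-0.001,0.031],0,1]
    - [[0.0015,-0.001,0.031],0,1]
    - [[0.0015,-0.001,0.031],0,1]

```text
time: 22.35
tool_pos: [0.5898, 0.1737, 0.0396]
ee_rot: [3.141, -0.0, 1.361]
wrist_force: [0.1, 0.2, -2.0]
width: 0.0176
finger_force: 30.0
```

```bash
python3 -c "
from h import *
s=weigh(5,'side');save(s,'s6.png',(140,230,300,350),5);go(.5913,.1735,.040,78)"
```

```text
{'time': 22.6, 'tool_pos': [0.5898, 0.1737, 0.0394], 'ee_rot': [3.1411, -0.0002, 1.3614], 'wrist_force': [-0.4225, 0.0438, -0.486], 'wrist_torque': [0.1708, -0.016, 0.0176], 'width': 0.0179, 'finger_force': 30.0007}
F [-0.31   0.321 -0.836] [0.609 0.341 0.299] T [0.1416 0.0242 0.0433] [0.024  0.0388 0.0134]
at [0.5898 0.1737 0.0394] rpy [180.  -0.  78.] shift [ 0.0001  0.0015 -0.0006] turn 0.0
```

View pics/s6.png

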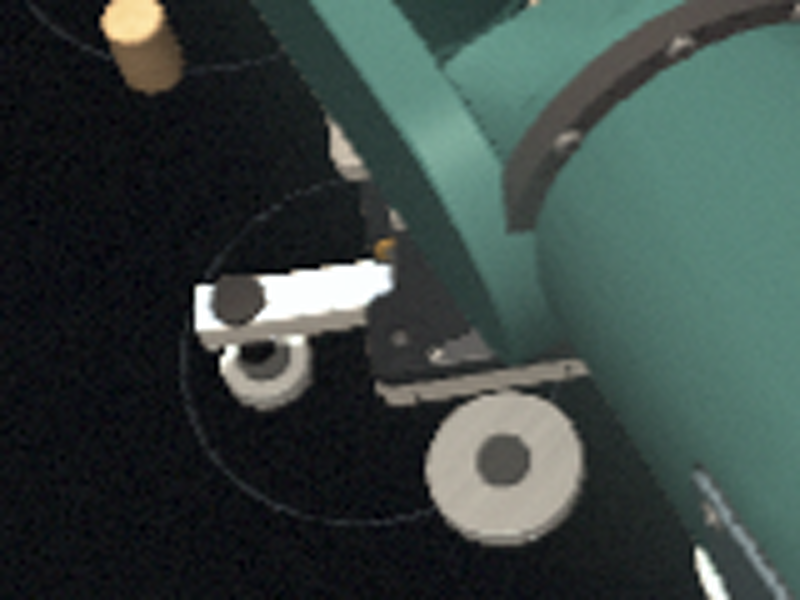

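Force on disc 1 is about 1.8 N. The tip sleeve stands on the boss at crop (262,355). Holding.

Emit:
carry_out:
  steps:
    - [[0,0,0],0,1]
    - [[0,0,0],0,1]
    - [[0,0,0],0,1]
    - [[0,0,0],0,1]
    - [[0,0,0],0,1]
    - [[0,0,0],0,1]
    - [[0,0,0],0,1]
    - [[0,0,0],0,1]
    - [[0,0,0],0,1]
    - [[0,0,0],0,1]

```text
time: 23.85
tool_pos: [0.5896, 0.1737, 0.0392]
ee_rot: [3.141, -0.0, 1.361]
wrist_force: [-0.3, 0.3, -1.7]
width: 0.0179
finger_force: 30.0
```

Emit:
carry_out:
  steps:
    - [[0,0,0],0,1]
    - [[0,0,0],0,1]
    - [[0,0,0],0,1]
    - [[0,0,0],0,1]
    - [[0,0,0],0,1]
    - [[0,0,0],0,1]
    - [[0,0,0],0,1]
    - [[0,0,0],0,1]
    - [[0,0,0],0,1]
    - [[0,0,0],0,1]

```text
time: 25.1
tool_pos: [0.5896, 0.1736, 0.0392]
ee_rot: [3.142, 0.0, 1.361]
wrist_force: [0.8, 1.6, -1.4]
width: 0.0178
finger_force: 30.0
```

Emit:
carry_out:
  steps:
    - [[0,0,0],0,1]
    - [[0,0,0],0,1]
    - [[0,0,0],0,1]
    - [[0,0,0],0,1]
    - [[0,0,-0.02],0,1]
    - [[0,0,-0.05],0,1]
    - [[0,0,-0.08],0,1]
    - [[0,0,-0.08],0,1]

```text
time: 26.1
tool_pos: [0.5919, 0.1738, 0.1238]
ee_rot: [3.134, -0.003, 1.361]
wrist_force: [0.5, 0.2, -2.0]
width: 0.0183
finger_force: 30.0
```

```bash
cat >> h.py <<'E'
L=.090
def tgt(x,y,yaw,z=.12):
    a=np.radians(yaw); go(x-L*np.cos(a),y-L*np.sin(a),z,yaw)
E
python3 -c "
from h import *
tgt(.6165,.1087,95)"
```

```text
at [0.5919 0.1738 0.1238] rpy [ 1.796e+02 -1.000e-01  7.800e+01] shift [-0.1446  0.0639  0.0039] turn -1.7
```

Emit:
carry_out:
  steps:
    - [[-0.05,0.022,0],-0.6,1]
    - [[-0.1,0.044,0],-1.2,1]
    - [[-0.1446,0.0639,0.004],-1.7,1]
    - [[-0.1446,0.0639,0.004],-1.7,1]
    - [[-0.1446,0.0639,0.03],-1.7,1]
    - [[-0.1446,0.0639,0.055],-1.7,1]
    - [[-0.1446,0.0639,0.055],-1.7,1]
    - [[-0.1446,0.0639,0.055],-1.7,1]

```text
time: 27.1
tool_pos: [0.6222, 0.0195, 0.0646]
ee_rot: [3.141, -0.0, 1.659]
wrist_force: [0.1, 0.2, -3.1]
width: 0.0179
finger_force: 30.0
```

```bash
cat >> h.py <<'E'
def collar(s,n,x,y):
    W=pts(s);im=s['image'].astype(int);z=W[...,2]
    m=(z>.07)&(z<.115)&(im.max(-1)<90)&(np.hypot(W[...,0]-x,W[...,1]-y)<.03)
    for mm,st_,ce in comp(s,W,m,15): print("collar",n,ce.round(),st_[4],np.nanmean(W[mm],0).round(4))
E
python3 -c "
from h import *
s=snap('top');discs('top',s=s);collar(s,'top',.6165,.1087)
save(s,'t7.png',(180,170,380,320),3)
s=snap('side');discs('side',s=s);collar(s,'side',.6165,.1087)
tgt(.6165,.1087,95,.039)"
```

```text
top [215. 229.] xy 0.6104 0.2613 dia 0.0333 z 0.0193
top [244. 259.] xy 0.5393 0.193 dia 0.0575 z 0.0182
top [273. 288.] xy 0.4717 0.1199 dia 0.061 z 0.018
top [208. 287.] xy 0.4763 0.2741 dia 0.0495 z 0.0183
side [270. 271.] xy 0.6131 0.1094 dia 0.0435 z 0.0174
side [193. 302.] xy 0.6067 0.2619 dia 0.0333 z 0.0174
side [319. 312.] xy 0.5017 0.0551 dia 0.0318 z 0.0085
side [240. 323.] xy 0.5353 0.1939 dia 0.0585 z 0.0168
side [297. 340.] xy 0.4678 0.1121 dia 0.0659 z 0.0169
side [207. 371.] xy 0.4731 0.275 dia 0.049 z 0.0171
collar side [267. 251.] 81 [0.6134 0.1091 0.0953]
at [0.6229 0.0193 0.0658] rpy [179.9   0.   95. ] shift [-0.0003  0.0013  0.0268] turn 0.0
```

View pics/t7.png

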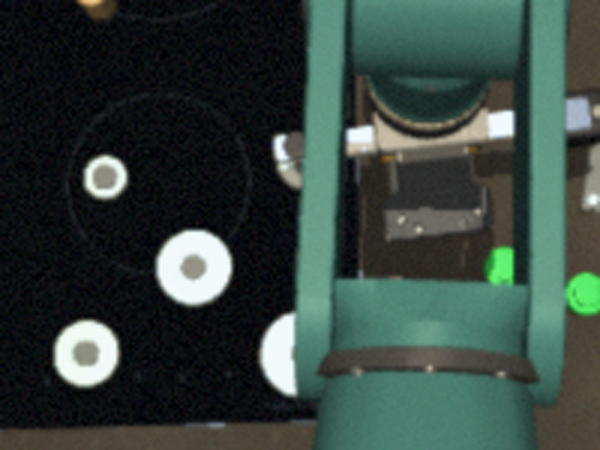

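The side view puts the collar over disc 2 within 1 mm, the discs are unmoved, and the head at crop (575,112) is clear of the rest.

Emit:
carry_out:
  steps:
    - [[0,0,0.01],0,1]
    - [[0,0,0.018],0,1]
    - [[0,0,0.023],0,1]
    - [[0,0,0.0265],0,1]
    - [[0,0,0.0265],0,1]
    - [[0,0,0.0265],0,1]
    - [[0,0,0.0265],0,1]
    - [[0,0,0.0265],0,1]
    - [[0,0,0.0265],0,1]
    - [[0,0,0.0265],0,1]

```text
time: 28.45
tool_pos: [0.6221, 0.0189, 0.0377]
ee_rot: [3.141, 0.0, 1.658]
wrist_force: [-0.8, -1.1, -0.5]
width: 0.0179
finger_force: 30.0
```

Emit:
carry_out:
  steps:
    - [[0,0,0],0,1]
    - [[0,0,0],0,1]
    - [[0,0,0],0,1]
    - [[0,0,0],0,1]
    - [[0,0,0],0,1]
    - [[0,0,0],0,1]
    - [[0,0,0],0,1]
    - [[0,0,0],0,1]
    - [[0,0,0],0,1]
    - [[0,0,0],0,1]

```text
time: 29.7
tool_pos: [0.6221, 0.0189, 0.0377]
ee_rot: [3.142, 0.0, 1.658]
wrist_force: [-1.1, -0.9, -0.1]
width: 0.0178
finger_force: 30.0
```

```bash
python3 -c "
from h import *
weigh(4,'side')"
```

```text
{'time': 29.9, 'tool_pos': [0.6221, 0.0189, 0.0377], 'ee_rot': [3.1416, 0.0001, 1.6581], 'wrist_force': [-1.1675, 0.4238, -0.366], 'wrist_torque': [0.1913, 0.1052, 0.0588], 'width': 0.018, 'finger_force': 30.0039}
F [-0.87   0.197 -0.396] [0.355 0.231 0.251] T [0.1821 0.1559 0.0815] [0.0304 0.0416 0.0212]
```

Emit:
carry_out:
  steps:
    - [[0,0,0],0,1]
    - [[0,0,0],0,1]
    - [[0,0,0],0,1]
    - [[0,0,0],0,1]
    - [[0,0,0],0,1]
    - [[0,0,0],0,1]
    - [[0,0,0],0,1]
    - [[0,0,-0.03],0,1]
    - [[0,0,-0.08],0,1]
    - [[0,0,-0.08],0,1]

```text
time: 31.15
tool_pos: [0.6256, 0.0186, 0.1232]
ee_rot: [3.13, 0.002, 1.658]
wrist_force: [0.3, 1.1, -2.8]
width: 0.0176
finger_force: 30.0
```

```bash
python3 -c "
from h import *
tgt(.475,.2743,70)"
```

```text
at [0.6256 0.0186 0.1232] rpy [1.793e+02 1.000e-01 9.500e+01] shift [ 0.1862 -0.1659  0.0009] turn 2.5
```

Emit:
carry_out:
  steps:
    - [[0.04,-0.036,0],0.6,1]
    - [[0.08,-0.072,0],1.2,1]
    - [[0.12,-0.108,0],1.8,1]
    - [[0.16,-0.143,0],2.5,1]
    - [[0.1862,-0.166,0],2.5,1]
    - [[0.1862,-0.166,0.02],2.5,1]
    - [[0.1862,-0.166,0.055],2.5,1]
    - [[0.1862,-0.166,0.055],2.5,1]
    - [[0.1862,-0.166,0.055],2.5,1]

```text
time: 32.28
tool_pos: [0.4406, 0.1898, 0.0627]
ee_rot: [3.142, 0.0, 1.222]
wrist_force: [-0.6, 0.4, -2.5]
width: 0.0176
finger_force: 30.0
```

```bash
python3 -c "
from h import *
s=snap('top');discs('top',s=s);collar(s,'top',.475,.2743)
s=snap('side');discs('side',s=s);collar(s,'side',.475,.2743)
save(s,'s8.png',(120,200,400,410),2.5)
tgt(.475,.2743,70,.039)"
```

```text
top [281. 224.] xy 0.618 0.1083 dia 0.0419 z 0.0186
top [215. 229.] xy 0.6104 0.2612 dia 0.0331 z 0.0189
top [247. 251.] xy 0.5508 0.1889 dia 0.049 z 0.0181
top [281. 288.] xy 0.4715 0.1108 dia 0.0655 z 0.0181
side [292. 334.] xy 0.4717 0.1127 dia 0.0629 z 0.0168
side [207. 375.] xy 0.4726 0.2749 dia 0.0485 z 0.0171
collar side [199. 356.] 61 [0.4738 0.2746 0.0941]
at [0.4416 0.1901 0.0639] rpy [ 1.799e+02 -1.000e-01  7.000e+01] shift [0.0005 0.0025 0.025 ] turn -0.0
```

View pics/s8.png

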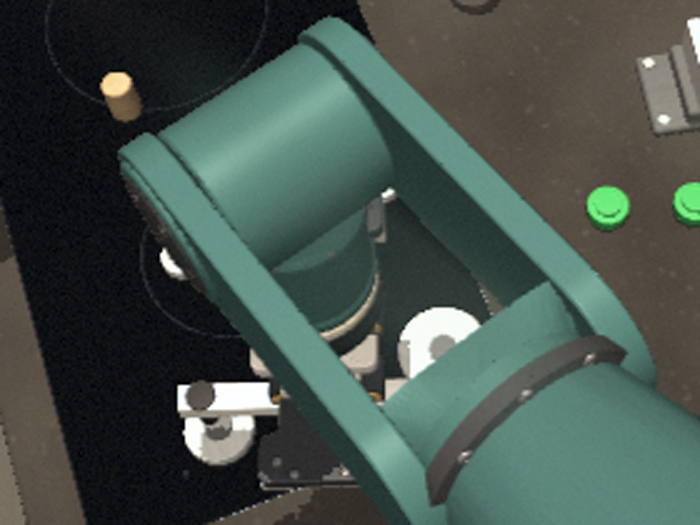

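Collar (crop (200,393)) is over disc 3 (crop (220,435)) within 2 mm, with the discs in place. Pressing.

Emit:
carry_out:
  steps:
    - [[0,0,0.009],0,1]
    - [[0,0,0.017],0,1]
    - [[0,0,0.022],0,1]
    - [[0,0,0.025],0,1]
    - [[0,0,0.025],0,1]
    - [[0,0,0.025],0,1]
    - [[0,0,0.025],0,1]
    - [[0,0,0.025],0,1]
    - [[0,0,0.025],0,1]
    - [[0,0,0.025],0,1]

```text
time: 33.62
tool_pos: [0.4405, 0.1899, 0.0377]
ee_rot: [3.141, -0.0, 1.222]
wrist_force: [-1.0, -0.2, 0.1]
width: 0.0179
finger_force: 30.0
```

Emit:
carry_out:
  steps:
    - [[0,0,0],0,1]
    - [[0,0,0],0,1]
    - [[0,0,0],0,1]
    - [[0,0,0],0,1]
    - [[0,0,0],0,1]
    - [[0,0,0],0,1]
    - [[0,0,0],0,1]
    - [[0,0,0],0,1]
    - [[0,0,0],0,1]
    - [[0,0,0],0,1]

```text
time: 34.88
tool_pos: [0.4405, 0.1899, 0.0377]
ee_rot: [3.141, -0.0, 1.222]
wrist_force: [-0.6, -0.8, -0.4]
width: 0.0177
finger_force: 30.0
```

```bash
python3 -c "
from h import *
weigh(4,'side')"
```

```text
{'time': 35.075, 'tool_pos': [0.4405, 0.1899, 0.0377], 'ee_rot': [3.1415, -0.0, 1.2218], 'wrist_force': [-0.4693, -0.5778, -0.5634], 'wrist_torque': [0.1126, -0.0191, 0.0487], 'width': 0.0177, 'finger_force': 30.0}
F [-0.411 -0.463 -0.431] [0.047 0.301 0.593] T [ 0.1046 -0.0163  0.0239] [0.0166 0.0168 0.0246]
```

Emit:
carry_out:
  steps:
    - [[0,0,0],0,1]
    - [[0,0,0],0,1]
    - [[0,0,0],0,1]
    - [[0,0,0],0,1]
    - [[0,0,0],0,1]
    - [[0,0,0],0,1]
    - [[0,0,0],0,1]
    - [[0,0,-0.03],0,1]
    - [[0,0,-0.08],0,1]
    - [[0,0,-0.08],0,1]

```text
time: 36.33
tool_pos: [0.4435, 0.1908, 0.1219]
ee_rot: [3.134, -0.005, 1.222]
wrist_force: [0.2, 0.2, -2.7]
width: 0.0176
finger_force: 30.0
```

```bash
python3 -c "
from h import *
tgt(.5373,.1936,78)"
```

```text
at [0.4435 0.1908 0.1219] rpy [179.6  -0.3  70. ] shift [-0.0544  0.0997  0.0024] turn -0.8
```

Emit:
carry_out:
  steps:
    - [[-0.025,0.045,0],-0.4,1]
    - [[-0.0544,0.0997,0],-0.8,1]
    - [[-0.0544,0.0997,0],-0.8,1]
    - [[-0.0544,0.0997,0.03],-0.8,1]
    - [[-0.0544,0.0997,0.055],-0.8,1]
    - [[-0.0544,0.0997,0.055],-0.8,1]
    - [[-0.0544,0.0997,0.055],-0.8,1]

```text
time: 37.2
tool_pos: [0.5153, 0.1051, 0.0627]
ee_rot: [-3.141, -0.0, 1.362]
wrist_force: [-0.1, 0.5, -3.5]
width: 0.0177
finger_force: 30.0
```

```bash
python3 -c "
from h import *
s=snap('top');discs('top',s=s);collar(s,'top',.5373,.1936)
s=snap('side');discs('side',s=s);collar(s,'side',.5373,.1936)
save(s,'s9.png',(120,200,400,410),2.5)
tgt(.5373,.1936,78,.0385)"
```

```text
top [213. 228.] xy 0.6107 0.2616 dia 0.0332 z 0.0191
top [208. 287.] xy 0.4763 0.2741 dia 0.0495 z 0.0182
top [291. 289.] xy 0.4664 0.0876 dia 0.0393 z 0.0181
side [193. 302.] xy 0.6065 0.2617 dia 0.0336 z 0.0177
side [241. 326.] xy 0.5346 0.1941 dia 0.0572 z 0.0168
side [296. 343.] xy 0.4676 0.1125 dia 0.0643 z 0.0167
side [207. 371.] xy 0.4729 0.2751 dia 0.0492 z 0.017
collar side [236. 306.] 89 [0.5333 0.1933 0.0942]
at [0.5162 0.1051 0.0639] rpy [179.9  -0.   78. ] shift [0.0009 0.0021 0.0254] turn 0.0
```

View pics/s9.png

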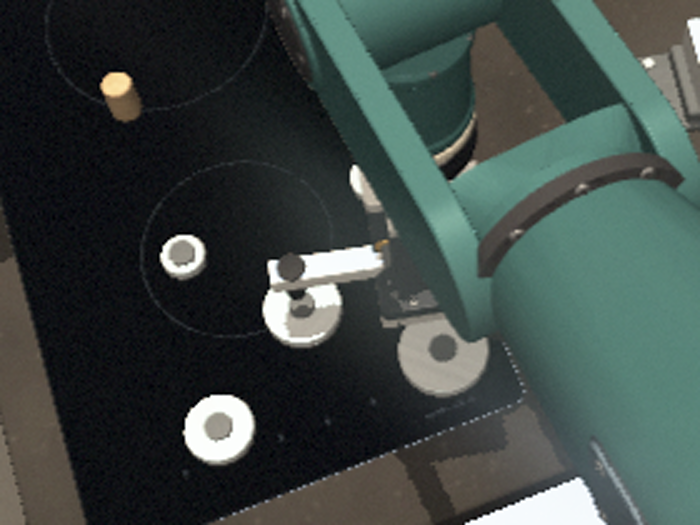

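Collar (crop (290,267)) is over disc 4 (crop (302,307)) within 2 mm, with the others in place. Pressing.

Emit:
carry_out:
  steps:
    - [[0.001,0.001,0.009],0,1]
    - [[0.001,0.001,0.017],0,1]
    - [[0.001,0.001,0.022],0,1]
    - [[0.001,0.001,0.025],0,1]
    - [[0.001,0.001,0.025],0,1]
    - [[0.001,0.001,0.025],0,1]
    - [[0.001,0.001,0.025],0,1]
    - [[0.001,0.001,0.025],0,1]
    - [[0.001,0.001,0.025],0,1]
    - [[0.001,0.001,0.025],0,1]

```text
time: 38.55
tool_pos: [0.5168, 0.1055, 0.0377]
ee_rot: [3.141, 0.0, 1.361]
wrist_force: [-1.4, 0.2, -1.1]
width: 0.0174
finger_force: 30.0
```

Emit:
carry_out:
  steps:
    - [[0,0,0],0,1]
    - [[0,0,0],0,1]
    - [[0,0,0],0,1]
    - [[0,0,0],0,1]
    - [[0,0,0],0,1]
    - [[0,0,0],0,1]
    - [[0,0,0],0,1]
    - [[0,0,0],0,1]
    - [[0,0,0],0,1]
    - [[0,0,0],0,1]

```text
time: 39.8
tool_pos: [0.5168, 0.1054, 0.0377]
ee_rot: [3.142, 0.0, 1.361]
wrist_force: [-0.6, 0.3, -1.3]
width: 0.0176
finger_force: 30.0
```

```bash
python3 -c "
from h import *
weigh(4,'side')"
```

```text
{'time': 40.0, 'tool_pos': [0.5167, 0.1055, 0.0376], 'ee_rot': [3.1415, 0.0001, 1.3615], 'wrist_force': [-1.6891, 0.7727, -1.1893], 'wrist_torque': [0.2129, 0.0097, 0.1157], 'width': 0.0179, 'finger_force': 30.0024}
F [-0.736  0.296 -0.782] [0.783 0.347 0.27 ] T [0.1623 0.0155 0.0563] [0.0295 0.0151 0.046 ]
```

Emit:
carry_out:
  steps:
    - [[0,0,0],0,1]
    - [[0,0,0],0,1]
    - [[0,0,0],0,1]
    - [[0,0,0],0,1]
    - [[0,0,0],0,1]
    - [[0,0,0],0,1]
    - [[0,0,0],0,1]
    - [[0,0,-0.03],0,1]
    - [[0,0,-0.08],0,1]
    - [[0,0,-0.08],0,1]

```text
time: 41.25
tool_pos: [0.5202, 0.1057, 0.1224]
ee_rot: [3.131, -0.003, 1.361]
wrist_force: [0.9, 0.7, -3.1]
width: 0.0179
finger_force: 30.0
```

```bash
python3 -c "
from h import *
tgt(.470,.1115,78)"
```

```text
at [0.5202 0.1057 0.1224] rpy [179.4  -0.2  78. ] shift [-0.0948 -0.0503  0.0016] turn -0.0
```

Emit:
carry_out:
  steps:
    - [[-0.045,-0.024,0],0,1]
    - [[-0.0945,-0.048,0],0,1]
    - [[-0.0945,-0.048,0],0,1]
    - [[-0.0945,-0.048,0.03],0,1]
    - [[-0.0945,-0.048,0.055],0,1]
    - [[-0.0945,-0.048,0.055],0,1]
    - [[-0.0945,-0.048,0.055],0,1]

```text
time: 42.12
tool_pos: [0.4507, 0.0233, 0.0629]
ee_rot: [3.141, -0.0, 1.362]
wrist_force: [0.3, 0.2, -2.8]
width: 0.018
finger_force: 30.0
```

```bash
python3 -c "
from h import *
s=snap('top');discs('top',s=s);collar(s,'top',.470,.1115)
s=snap('side');discs('side',s=s);collar(s,'side',.470,.1115)
save(s,'s10.png',(160,220,440,430),2.5)
tgt(.470,.1115,78,.0385)"
```

```text
top [281. 224.] xy 0.618 0.1083 dia 0.0419 z 0.0186
top [215. 229.] xy 0.6104 0.2613 dia 0.0333 z 0.0189
top [244. 259.] xy 0.5392 0.193 dia 0.0575 z 0.0183
top [274. 287.] xy 0.4718 0.1169 dia 0.0621 z 0.0181
top [208. 287.] xy 0.4762 0.274 dia 0.0494 z 0.0183
side [270. 270.] xy 0.6148 0.1087 dia 0.0407 z 0.0173
side [192. 301.] xy 0.6072 0.2618 dia 0.0323 z 0.0175
side [240. 323.] xy 0.5352 0.1942 dia 0.0585 z 0.0169
side [297. 343.] xy 0.468 0.1121 dia 0.0646 z 0.017
side [207. 371.] xy 0.4736 0.2746 dia 0.0485 z 0.0171
collar side [295. 322.] 74 [0.4695 0.1115 0.0943]
at [0.4512 0.0232 0.0638] rpy [179.9  -0.   78. ] shift [ 0.0003 -0.0001  0.0253] turn 0.0
```

View pics/s10.png

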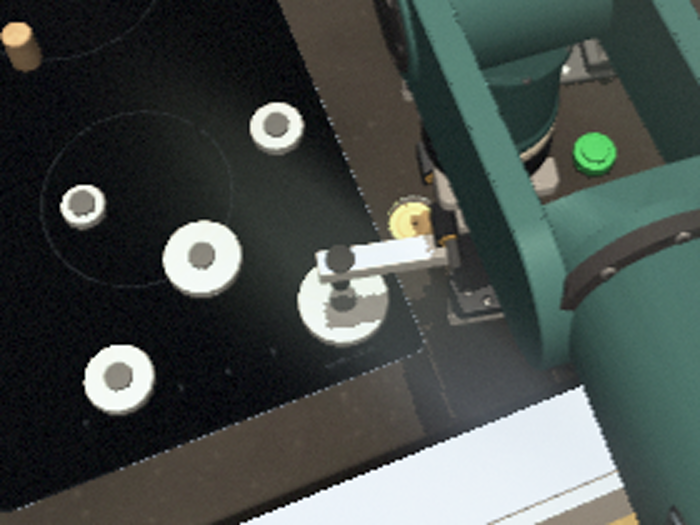

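Collar (crop (340,258)) is over disc 5 (crop (343,300)) within 2 mm, and the tea light is clear. Pressing.

Emit:
carry_out:
  steps:
    - [[0,0,0.009],0,1]
    - [[0,0,0.017],0,1]
    - [[0,0,0.022],0,1]
    - [[0,0,0.025],0,1]
    - [[0,0,0.0255],0,1]
    - [[0,0,0.0255],0,1]
    - [[0,0,0.0255],0,1]
    - [[0,0,0.0255],0,1]
    - [[0,0,0.0255],0,1]
    - [[0,0,0.0255],0,1]

```text
time: 43.48
tool_pos: [0.4502, 0.023, 0.0372]
ee_rot: [3.141, 0.0, 1.361]
wrist_force: [-0.2, 0.3, -0.9]
width: 0.0178
finger_force: 30.0
```

Emit:
carry_out:
  steps:
    - [[0,0,0],0,1]
    - [[0,0,0],0,1]
    - [[0,0,0],0,1]
    - [[0,0,0],0,1]
    - [[0,0,0],0,1]
    - [[0,0,0],0,1]
    - [[0,0,0],0,1]
    - [[0,0,0],0,1]
    - [[0,0,0],0,1]
    - [[0,0,0],0,1]

```text
time: 44.72
tool_pos: [0.4501, 0.023, 0.0372]
ee_rot: [3.142, 0.0, 1.361]
wrist_force: [-0.4, -0.5, -1.3]
width: 0.0179
finger_force: 30.0
```

```bash
python3 -c "
from h import *
weigh(4,'side')"
```

```text
{'time': 44.925, 'tool_pos': [0.4501, 0.023, 0.0372], 'ee_rot': [3.1415, 0.0, 1.3614], 'wrist_force': [-0.7954, 0.1943, -0.6115], 'wrist_torque': [0.1532, 0.0573, 0.032], 'width': 0.0176, 'finger_force': 30.0041}
F [-0.578 -0.093 -0.913] [0.199 0.403 0.203] T [0.1874 0.0762 0.0731] [0.0332 0.0265 0.0248]
```

Emit:
carry_out:
  steps:
    - [[0,0,0],0,1]
    - [[0,0,0],0,1]
    - [[0,0,0],0,1]
    - [[0,0,0],0,1]
    - [[0,0,0],0,1]
    - [[0,0,0],0,1]
    - [[0,0,0],0,1]
    - [[0,0,0],0,1]
    - [[0,0,-0.04],0,1]
    - [[0,0,-0.1],0,1]

```text
time: 46.18
tool_pos: [0.4483, 0.023, 0.1356]
ee_rot: [-3.136, 0.001, 1.361]
wrist_force: [1.2, 0.2, -2.0]
width: 0.0173
finger_force: 30.0
```

```bash
python3 -c "
from h import *
go(.602,-.1194,.13,78)"
```

```text
at [0.4483 0.023  0.1356] rpy [-1.797e+02  1.000e-01  7.800e+01] shift [-0.1073  0.18    0.0046] turn -0.0
```

Emit:
carry_out:
  steps:
    - [[-0.025,0.045,0],0,1]
    - [[-0.05,0.09,0],0,1]
    - [[-0.075,0.135,0],0,1]
    - [[-0.1073,0.18,0],0,1]
    - [[-0.1073,0.18,0],0,1]
    - [[-0.1073,0.18,0],0,1]
    - [[-0.1073,0.18,0.04],0,1]
    - [[-0.1073,0.18,0.073],0,1]
    - [[-0.1073,0.18,0.073],0,1]
    - [[-0.1073,0.18,0.073],0,1]

```text
time: 47.42
tool_pos: [0.6045, -0.1189, 0.0661]
ee_rot: [3.139, 0.0, 1.362]
wrist_force: [0.6, -0.5, -2.2]
width: 0.0178
finger_force: 30.0
```

```bash
python3 -c "
from h import *
go(.602,-.1194,.0525,78); tilt(snap('side'))"
```

```text
at [ 0.6045 -0.1189  0.0661] rpy [179.8   0.   78.1] shift [-0.001  -0.0023  0.0136] turn 0.01
37 37 0.0915 0.0933 | 52 101 0.0921 0.0947 | 67 102 0.0914 0.0948 | 82 100 0.0924 0.0947 | 97 102 0.0925 0.095 | 112 110 0.0937 0.0975 | 127 137 0.0931 0.0986 | 142 19 0.0876 0.0958 |
```

Emit:
carry_out:
  steps:
    - [[-0.001,-0.002,0.007],0,1]
    - [[-0.001,-0.002,0.011],0,1]
    - [[-0.001,-0.002,0.013],0,1]
    - [[-0.001,-0.002,0.013],0,1]
    - [[-0.001,-0.002,0.013],0,1]

```text
time: 48.1
tool_pos: [0.6018, -0.1199, 0.0523]
ee_rot: [3.141, 0.0, 1.361]
wrist_force: [-5.0, 2.1, 4.9]
width: 0.0177
finger_force: 30.0
```

```bash
python3 -c "
from h import *
weigh(3,'side')"
```

```text
{'time': 48.25, 'tool_pos': [0.6018, -0.1199, 0.0523], 'ee_rot': [3.1411, 0.0002, 1.3614], 'wrist_force': [-3.4116, 1.3007, 5.7149], 'wrist_torque': [0.1084, 0.6243, -0.137], 'width': 0.0179, 'finger_force': 30.0093}
F [-3.757  1.822  6.05 ] [0.244 0.54  0.368] T [ 0.0954  0.6262 -0.0872] [0.0149 0.003  0.0353]
```

Emit:
carry_out:
  steps:
    - [[0,0,-0.002],0,1]
    - [[0,0,-0.002],0,1]
    - [[0,0,-0.002],0,1]
    - [[0,0,-0.002],0,0.58]
    - [[0,0,-0.002],0,0.58]
    - [[0,0,-0.002],0,0.55]
    - [[0,0,-0.002],0,0.55]

```text
time: 49.12
tool_pos: [0.6018, -0.12, 0.0533]
ee_rot: [3.141, 0.0, 1.361]
wrist_force: [-0.6, 0.1, 0.2]
width: 0.021
finger_force: 0.0
```

```bash
python3 -c "
from h import *
for n in('top','side'): tilt(snap(n))
st()"
```

```text
-83 22 0.0844 0.086 | -68 76 0.0841 0.086 | -53 84 0.079 0.0831 | -38 36 0.0778 0.0796 | 67 63 0.08 0.0824 | 82 64 0.0804 0.0824 | 97 64 0.0805 0.0828 | 112 67 0.0832 0.086 | 127 64 0.0817 0.0855 | 
37 46 0.0766 0.08 | 52 98 0.0767 0.0805 | 67 99 0.0776 0.08 | 82 100 0.0773 0.0804 | 97 101 0.0773 0.0802 | 112 115 0.0782 0.0825 | 127 127 0.0773 0.083 | 
{'time': 49.225, 'tool_pos': [0.6017, -0.12, 0.0533], 'ee_rot': [3.1414, 0.0001, 1.3614], 'wrist_force': [-0.5081, 0.0859, 0.9392], 'wrist_torque': [-0.0063, -0.0831, 0.0192], 'width': 0.0212, 'finger_force': 0.0}
```

Emit:
carry_out:
  steps:
    - [[0,0,0],0,0.55]
    - [[0,0,0],0,0.55]
    - [[0,0,0],0,0.55]
    - [[0,0,0],0,0.55]

```text
time: 49.72
tool_pos: [0.6017, -0.12, 0.0532]
ee_rot: [3.142, 0.0, 1.361]
wrist_force: [-0.2, -0.1, 0.8]
width: 0.0214
finger_force: 0.0
```

```bash
python3 -c "
from h import *
for n in('top','side'): tilt(snap(n))
st()"
```

```text
-83 22 0.085 0.0869 | -68 75 0.0845 0.0869 | -53 83 0.0789 0.0833 | -38 38 0.0779 0.0803 | 67 63 0.0794 0.0817 | 82 63 0.0798 0.0822 | 97 63 0.0792 0.0823 | 112 68 0.0814 0.0851 | 127 64 0.0815 0.0854 | 
37 46 0.0766 0.0797 | 52 98 0.0773 0.0804 | 67 97 0.0777 0.0801 | 82 97 0.0779 0.0812 | 97 99 0.0784 0.0815 | 112 113 0.0795 0.0837 | 127 135 0.0784 0.084 | 
{'time': 49.825, 'tool_pos': [0.6017, -0.12, 0.0532], 'ee_rot': [3.1416, 0.0001, 1.3614], 'wrist_force': [-0.0378, 0.4008, 0.3101], 'wrist_torque': [-0.0461, -0.0664, -0.015], 'width': 0.0211, 'finger_force': 0.0}
```

Emit:
carry_out:
  steps:
    - [[0,0,0],0,0.45]
    - [[0,0,0],0,0.3]
    - [[0,0,0],0,0.1]
    - [[0,0,0],0,0.1]
    - [[0,0,0],0,0.1]
    - [[0,0,0],0,0.1]
    - [[0,0,0],0,0.1]
    - [[0,0,0],0,0.1]
    - [[0,0,0],0,0.1]
    - [[0,0,0],0,0.1]

```text
time: 51.08
tool_pos: [0.6017, -0.1199, 0.0532]
ee_rot: [3.142, 0.0, 1.361]
wrist_force: [0.1, -1.1, 0.2]
width: 0.0424
finger_force: 0.0
```

```bash
python3 -c "
from h import *
for n in('top','side'): tilt(snap(n))
st()"
```

```text
-83 20 0.0858 0.0878 | -68 79 0.085 0.0876 | -53 79 0.0797 0.0836 | -38 39 0.0788 0.0805 | 67 62 0.0789 0.0809 | 82 63 0.0788 0.0811 | 97 63 0.0791 0.0813 | 112 68 0.0811 0.0843 | 127 62 0.0802 0.0827 | 
37 32 0.075 0.0792 | 52 94 0.0772 0.0801 | 67 100 0.0772 0.0797 | 82 100 0.077 0.0798 | 97 98 0.0779 0.0806 | 112 114 0.0782 0.0823 | 127 134 0.0772 0.083 | 
{'time': 51.175, 'tool_pos': [0.6017, -0.12, 0.0532], 'ee_rot': [-3.1416, 0.0001, 1.3614], 'wrist_force': [0.7865, -0.3112, 0.1082], 'wrist_torque': [-0.0174, -0.05, 0.0289], 'width': 0.0421, 'finger_force': 0.0}
```

Level: 78.8 mm and 79.0 mm on either side of the edge. Raising the hand straight up and taking a last look.

Emit:
carry_out:
  steps:
    - [[0,0,-0.02],0,0.1]
    - [[0,0,-0.05],0,0.1]
    - [[0,0,-0.09],0,0.1]
    - [[0,0,-0.12],0,0.1]
    - [[0,0,-0.12],0,0.1]
    - [[0,0,-0.12],0,0.1]
    - [[0,0,-0.12],0,0.1]
    - [[0,0,-0.12],0,0.1]
    - [[0,0,-0.12],0,0.1]
    - [[0,0,-0.12],0,0.1]

```text
time: 52.42
tool_pos: [0.6017, -0.1199, 0.1729]
ee_rot: [-3.141, 0.0, 1.361]
wrist_force: [-1.1, 0.1, -0.9]
width: 0.0427
finger_force: 0.0
```

```bash
python3 -c "
from h import *
s=snap('top');tilt(s);discs('top',s=s)
s=snap('side');tilt(s);save(s,'s11.png',(140,100,540,400),2);st()"
```

```text
-98 72 0.0843 0.0868 | -83 76 0.0851 0.0871 | -68 79 0.0852 0.0872 | -53 64 0.0786 0.0845 | 52 62 0.0788 0.0818 | 67 65 0.079 0.081 | 82 62 0.0794 0.0808 | 97 65 0.0794 0.0822 | 112 70 0.0813 0.0852 | 127 62 0.0806 0.0832 | 
top [281. 224.] xy 0.6178 0.1082 dia 0.0415 z 0.0187
top [215. 229.] xy 0.6104 0.2609 dia 0.0328 z 0.0192
top [244. 259.] xy 0.5392 0.193 dia 0.0574 z 0.0184
top [305. 269.] xy 0.5084 0.0584 dia 0.0338 z 0.0093
top [208. 287.] xy 0.4763 0.2741 dia 0.0495 z 0.0184
top [272. 297.] xy 0.4498 0.1298 dia 0.0656 z 0.018
-38 81 0.0761 0.0797 | -23 97 0.0763 0.0801 | -8 98 0.0765 0.0791 | 7 126 0.0753 0.0796 | 22 99 0.0767 0.0795 | 37 98 0.0771 0.0797 | 52 97 0.077 0.0799 | 67 99 0.0775 0.0809 | 82 102 0.0772 0.0804 | 97 99 0.0769 0.0796 | 112 118 0.0787 0.0827 | 127 131 0.0783 0.0821 | 
{'time': 52.525, 'tool_pos': [0.6017, -0.1199, 0.1732], 'ee_rot': [3.1415, 0.0001, 1.3614], 'wrist_force': [-0.3154, -0.2001, -0.4296], 'wrist_torque': [-0.029, -0.0425, -0.0336], 'width': 0.0425, 'finger_force': 0.0}
```

View pics/s11.png

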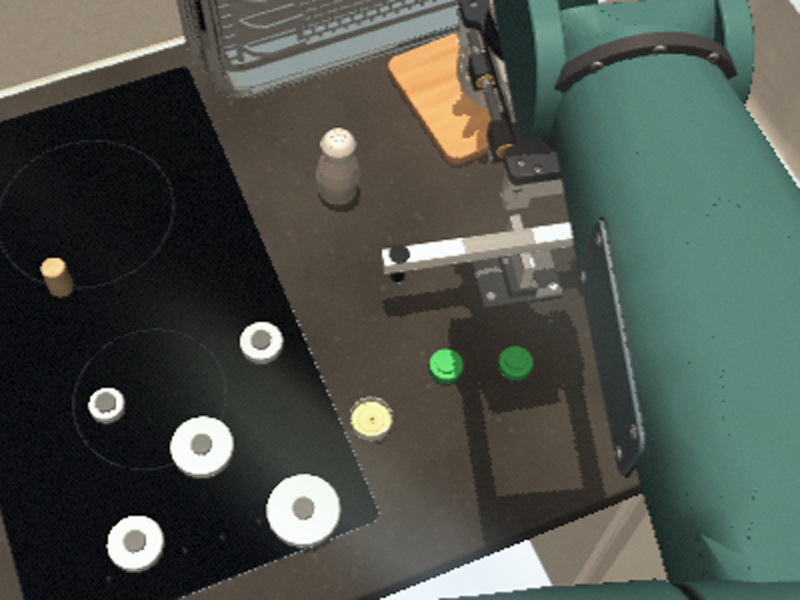

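Probe lies level and free on the rest, with its tip collar at crop (398,255). Disc 5 (crop (303,508)) now lies flat about 29 mm from where I pressed it. During its hold the force stayed at 1.7 N at boss height, so that is a knock after I left. Handing in.

```bash
python3 -c "
from h import *
print(robot.close_job())"
```

```text
the job is handed in; nothing more can be done
None
```

I balanced the probe on its rest, pressed all five discs in order (about 1.3–2.2 N, just over 3 s each), then laid it level on the rest again, let go and handed the job in; no verdict came back, and disc 5 was found about 29 mm out of place but flat after its press, apparently knocked later.

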